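# Torque-check the terminals and close the enclosures

### The job

Prove the terminal screw in each of the three enclosures, in the order red, yellow, blue: twist its orange torque head clockwise until the pointer stands in the green sector, hold it there for a good second without turning the screw itself, and let the head spring back. Then use up the grey covers on the bench, however many there are: lay each on an enclosure of your choice and press it down until it sits level and flush with the rim. Leave the tools and other things on the bench alone.

Things in the scene. Friction and masses are not known exactly. Their poses are not given: they have to be found in the camera images.
- box_red: Open-topped dark enclosure with a red rim band, bolted to the bench: 116 x 116 mm, 72 mm high, walls 6 mm (opening 104 x 104). Origin: centre of its underside; z up, x, y parallel to the sides. In its middle a terminal screw with a torque head. A black rubber seat frame inside, 7 mm wide (88 x 88 free), its top 3 mm below the rim until pressed down.
- head_red_grip (a point): Centre of the orange torque head in the red enclosure: an upright bar 36 mm long (point's x), 10 mm thick (y), 16 mm tall; centre 54 mm, top 62 mm above the enclosure's underside. It turns about the vertical through this point, and its red pointer points along +x. Under it, 35 mm up, a white 68 mm dial with a green sector.
- head_red (a joint): Torque head's wind-up relative to its screw, rad: 0 at rest, growing clockwise seen from above. A torsion spring (0.35 N m per rad) returns it to 0 when let go. The pointer is in the green sector from 0.5 to 0.9 rad. The screw itself gives way at 0.40 N m, a wind-up of about 1.14 rad.
- screw_red (a joint): Rotation of the terminal screw itself, rad, 0 at the start, growing clockwise from above; shown by a yellow witness mark on its steel collar. It stays at 0 while it holds.
- seat_red (a joint): How far the rubber seat frame is pressed down, m: 0 raised, 0.003 fully down (there it stops). It slides with 8 N of friction, does not spring back, and does not yield to the cover's weight alone.
- box_yellow: Open-topped dark enclosure with a yellow rim band, bolted to the bench: 116 x 116 mm, 72 mm high, walls 6 mm (opening 104 x 104). Origin: centre of its underside; z up, x, y parallel to the sides. In its middle a terminal screw with a torque head. A black rubber seat frame inside, 7 mm wide (88 x 88 free), its top 3 mm below the rim until pressed down.
- head_yellow_grip (a point): Centre of the orange torque head in the yellow enclosure: an upright bar 36 mm long (point's x), 10 mm thick (y), 16 mm tall; centre 54 mm, top 62 mm above the enclosure's underside. It turns about the vertical through this point, and its red pointer points along +x. Under it, 35 mm up, a white 68 mm dial with a green sector.
- head_yellow (a joint): Torque head's wind-up relative to its screw, rad: 0 at rest, growing clockwise seen from above. A torsion spring (0.35 N m per rad) returns it to 0 when let go. The pointer is in the green sector from 0.5 to 0.9 rad. The screw itself gives way at 0.40 N m, a wind-up of about 1.14 rad.
- screw_yellow (a joint): Rotation of the terminal screw itself, rad, 0 at the start, growing clockwise from above; shown by a yellow witness mark on its steel collar. It stays at 0 while it holds.
- seat_yellow (a joint): How far the rubber seat frame is pressed down, m: 0 raised, 0.003 fully down (there it stops). It slides with 8 N of friction, does not spring back, and does not yield to the cover's weight alone.
- box_blue: Open-topped dark enclosure with a blue rim band, bolted to the bench: 116 x 116 mm, 72 mm high, walls 6 mm (opening 104 x 104). Origin: centre of its underside; z up, x, y parallel to the sides. In its middle a terminal screw with a torque head. A black rubber seat frame inside, 7 mm wide (88 x 88 free), its top 3 mm below the rim until pressed down.
- head_blue_grip (a point): Centre of the orange torque head in the blue enclosure: an upright bar 36 mm long (point's x), 10 mm thick (y), 16 mm tall; centre 54 mm, top 62 mm above the enclosure's underside. It turns about the vertical through this point, and its red pointer points along +x. Under it, 35 mm up, a white 68 mm dial with a green sector.
- head_blue (a joint): Torque head's wind-up relative to its screw, rad: 0 at rest, growing clockwise seen from above. A torsion spring (0.35 N m per rad) returns it to 0 when let go. The pointer is in the green sector from 0.5 to 0.9 rad. The screw itself gives way at 0.40 N m, a wind-up of about 1.14 rad.
- screw_blue (a joint): Rotation of the terminal screw itself, rad, 0 at the start, growing clockwise from above; shown by a yellow witness mark on its steel collar. It stays at 0 while it holds.
- seat_blue (a joint): How far the rubber seat frame is pressed down, m: 0 raised, 0.003 fully down (there it stops). It slides with 8 N of friction, does not spring back, and does not yield to the cover's weight alone.
- cover_1: One of up to three alike grey covers (None if absent), 99 x 99 x 6 mm (lower 3 mm: 95 x 95), 0.1 to 0.2 kg, with a black grip rib on top, 40 mm long (x), 10 mm thick (y), 6 to 24 mm above the underside. Origin: centre of underside, z up. Fits any enclosure, any of four square ways, 2.5 mm play a side. Pressed home its underside is 66 mm above the enclosure's underside, its top flush with the rim.
- cover_2: One of up to three alike grey covers (None if absent), 99 x 99 x 6 mm (lower 3 mm: 95 x 95), 0.1 to 0.2 kg, with a black grip rib on top, 40 mm long (x), 10 mm thick (y), 6 to 24 mm above the underside. Origin: centre of underside, z up. Fits any enclosure, any of four square ways, 2.5 mm play a side. Pressed home its underside is 66 mm above the enclosure's underside, its top flush with the rim.
- cover_3: One of up to three alike grey covers (None if absent), 99 x 99 x 6 mm (lower 3 mm: 95 x 95), 0.1 to 0.2 kg, with a black grip rib on top, 40 mm long (x), 10 mm thick (y), 6 to 24 mm above the underside. Origin: centre of underside, z up. Fits any enclosure, any of four square ways, 2.5 mm play a side. Pressed home its underside is 66 mm above the enclosure's underside, its top flush with the rim.
- screwdriver: A screwdriver lying on the bench, not needed.
- gland_nut_a: A brass gland nut, 30 mm across and 9 mm high, not needed. Origin at the centre of its underside.
- gland_nut_b: A brass gland nut like the other, not needed. Origin at the centre of its underside.
- tape_roll: A black roll of tape lying flat, 90 mm across, 19 mm high, not needed. Origin at the centre of its underside.
- cutter_case: A yellow case, 90 x 50 x 20 mm, not needed. Origin at the centre of its underside.

How it is judged:
By the outcome, as a careful person would: the job done as asked, in the order asked, and still so for the second after the job is handed in, with the robot touching nothing.
Of cover_1, cover_2, cover_3 only 2 to 3 are there at a start; the rules pass over those that are not, and their reading is None.
At some moment in a run one of cover_1, cover_2, cover_3 may be knocked a few centimetres aside while the robot is not near it.
Once in a run the grip may slacken for a moment while it holds something.
It also fails if it takes over 210 s, if anything falls off the work surface, if the arm or the gripper's body presses on something with over 40 N, if the wrist force passes 120 N, or if a joint passes its speed limit or range.

### The arm

A 6-joint arm with a two-finger parallel gripper is mounted at the origin on the work surface. World frame = base frame: x ahead of the robot, y to its left, z up, the work surface at z = 0. Lengths are in m, angles in rad, forces in N, time in s.
With the tool pointing down it reaches from about 0.35 to 0.775 m from the base axis. Payload 5.5 kg.
Tool frame: the origin (TCP) lies at the very end of the fingers, on their centre line; the grasp point (between the pads) lies env.hold_point_z behind it (env.hold_point_z is the distance from the TCP to the grasp point, in m); z points along the fingers, y is the line along which they close (so a half turn about z gives the same grasp; the last joint's range is limited). The gripper opens to 85 mm and grips with 20 to 120 N. Pads are 22 mm wide; open, the fingers measure 114 mm over their backs; the gripper's body (76 mm by 85 mm) begins 54 mm behind the grasp point. The pads swing forward as they close: fully open they stand 13 mm farther back than shut.
Start: joints at [1.079, 0.313, 0.046, 1.304, 0, 1.431], TCP at [0.198, 0.54, 0.231] pointing down, gripper open.
Joint ranges: [-2.76, 2.76], [-0.86, 1.69], [-1.03, 1.26], [-2.2, 2.34], [-1.47, 1.5], [-3.14, 3.14]. Speed limits (rad/s): [2.57, 2.57, 3.14, 3.14, 3.14, 3.14].

### API

Orientations are given as a unit quaternion [w, x, y, z].
In Python, from workcell import env gives the robot as it stands.
- The arm moves only by the tool carry_out, never from a script. Its argument "steps" is a list of rows, each a list of 3 entries, a list of its own where there are three numbers: the turn, a rotation vector about the tool's x, y, z in degrees, then the shift along the tool's x, y, z in cm, then the closure in counts, from 0 (fully open) to 255 (shut). A call has exactly 8 rows; each row is the pose to reach, as a shift and turn from the pose commanded when the call began, along the tool's axes at that moment; what a row does not reach only later rows make up. A row lasts 1/8 s, in which the tool goes at most 62.5 mm and 10.7 degrees, less where a joint would pass 70% of its speed; a pose out of reach is approached as far as the arm can. A call with a gripper value outside its range is refused whole. The fingers move at their own pace and stop on an object; "force" is the grip in N (left out, the last holds). Time passes only in rows, so rows that repeat a pose let the fingers close, or fill a call up. It gives the time, the measured TCP pose, the force, the opening and the grip force at its end, in the units of the state.
- env.get_state(): the state, without advancing time (a new reading comes with each control period).
- env.read_camera(name): name is "side" or "top" or "wrist"; returns (picture, depth): 384x512x3 uint8, red, green, blue; 384x512 float32, m along the optical axis (not along the pixel's ray), 0 where there is no reading.
- env.get_calibration(name): a dict with "fx", "fy", "cx", "cy" (pixels), "origin" and "orientation" of the camera in the world. Camera axes: x right, y up, looking along -z (the intrinsics and any distortion apply to the point x, -y, -z); pixel columns grow to the right and rows downward; lengths in m; the calibration is good to about 2 mm. A picture is of the moment at which its call begins: read the wrist's pose just before it. get_calibration takes no time and is no camera call; for the wrist camera it gives the pose at the moment of the call.
- env.hand_in(): hands the job in; it is judged then, once.
The state is a dict: "clock": time; "joint_pos": joint angles; "qvel": joint speeds; "tau": joint torques, N m; "tcp_pos": TCP position; "orientation": TCP orientation; "wrist_force": force on the tool from outside, world axes, zero at the start; "ft_torque": the same for the moment, N m; "finger_gap": finger opening in m; "grip_force": force on a finger pad.
Only numpy, scipy, OpenCV 4.12 (cv2) and the standard library are available. Lean on these libraries where they do the work, as an engineer would, in place of code of your own. Each camera call takes 0.05 s, during which the arm holds its last target. There are 200 camera calls.

## Working session

There is one attempt and no reset: what is moved stays moved. The work goes in short steps, Python scripts to look and compute and a tool call to move; the robot and the scene stay as the last step left them, time stands still between calls to the robot, and variables do not carry over. Pictures are saved under pics/ and viewed, at most 14 in all, crops included, and the job is handed in when it is done.

Besides the shell and the picture viewer there is one more tool, called after ">>>" as name(argument=value, ...), one argument or row to a line, values as JSON. carry_out: Moves the arm, as the interface text tells. Its arguments: {"type":"object","properties":{"steps":{"type":"array","items":{"type":"array"}},"force":{"type":"number"}},"required":["steps"]}

```bash
mkdir -p pics; ls; cat > h.py <<'E'
import numpy as np, cv2
from scipy.spatial.transform import Rotation as R
from workcell import env
def q2R(q): return R.from_quat([q[1],q[2],q[3],q[0]])
def cam(name,fn=None):
    c=env.get_calibration(name); im,d=env.read_camera(name)
    if fn: cv2.imwrite('pics/'+fn,im[:,:,::-1])
    return im,d,c
def ray(c,uv,z):
    uv=np.atleast_2d(uv).astype(float)
    D=c.get('distortion')
    p=np.c_[(uv[:,0]-c['cx'])/c['fx'],-(uv[:,1]-c['cy'])/c['fy'],-np.ones(len(uv))]
    w=q2R(c['orientation']).apply(p); o=np.array(c['origin'])
    return o+w*((z-o[2])/w[:,2])[:,None]
def cloud(c,d):
    v,u=np.mgrid[:d.shape[0],:d.shape[1]]
    p=np.stack([(u-c['cx'])/c['fx']*d,-(v-c['cy'])/c['fy']*d,-d],-1)
    return (q2R(c['orientation']).apply(p.reshape(-1,3))+np.array(c['origin'])).reshape(p.shape)
E
python3 - <<'E'
from h import *
s=env.get_state(); print({k:np.round(v,3) for k,v in s.items()}, env.hold_point_z)
for n in('top','side'):
    im,d,c=cam(n,n+'1.png'); print(n,c)
E
```

```text
pics
{'clock': np.float64(0.0), 'joint_pos': array([1.079, 0.314, 0.045, 1.304, 0.   , 1.431]), 'qvel': array([-0.   , -0.002,  0.   , -0.002, -0.001,  0.   ]), 'tau': array([-1.0000e-03, -4.8062e+01,  2.9853e+01,  1.9000e-02, -0.0000e+00,
       -0.0000e+00]), 'tcp_pos': array([0.198, 0.539, 0.23 ]), 'orientation': array([-0.   ,  0.175,  0.985, -0.001]), 'wrist_force': array([0.386, 0.034, 0.149]), 'ft_torque': array([0.113, 0.086, 0.013]), 'grip_force': np.float64(0.0), 'finger_gap': np.float64(0.086)} 0.0187
top {'fx': 431.47093165772344, 'fy': 431.47093165772344, 'cx': 249.65111049810687, 'cy': 188.9010940131335, 'origin': array([ 0.49875258, -0.02575498,  1.18307277]), 'orientation': array([ 0.71223946,  0.01539091, -0.01401507, -0.70162786])}
side {'fx': 438.30513310804355, 'fy': 438.30513310804355, 'cx': 255.0961652620469, 'cy': 192.7534463857119, 'origin': array([-0.06879553, -0.70230705,  0.85819663]), 'orientation': array([ 0.85167637,  0.39306375, -0.150964  , -0.31202262])}
```

```bash
sleep 1; ls pics
```

```text
side1.png
top1.png
```

View pics/top1.png

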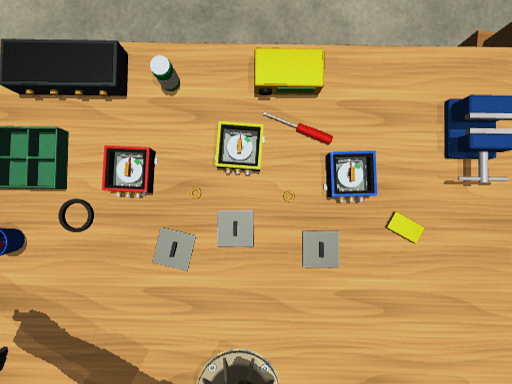

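View pics/side1.png

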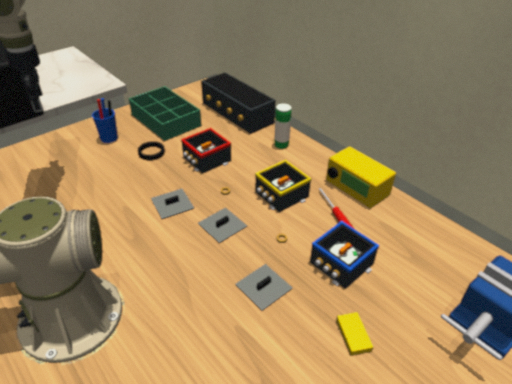

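The top view shows the red box at (129,169), yellow at (240,146) and blue at (351,174). There are three grey covers, at (174,249), (235,229) and (320,249). The side view agrees. Next I'll measure them.

```bash
cat >> h.py <<'E'
def hsv(im): return cv2.cvtColor(im,cv2.COLOR_RGB2HSV)
def masks(im):
    h=hsv(im); H,S,V=h[...,0],h[...,1],h[...,2]
    return dict(red=((H<6)|(H>174))&(S>170)&(V>110), yellow=(H>25)&(H<35)&(S>170)&(V>120), blue=(H>105)&(H<125)&(S>150)&(V>100),
      orange=(H>9)&(H<20)&(S>180)&(V>150), grey=(S<35)&(V>90)&(V<175))
def rect(pts):  # xy world pts (m) -> centre, size, angle of the side nearest x axis (deg)
    (c,s,a)=cv2.minAreaRect((pts*1000).astype(np.float32)); return np.array(c)/1000,s,(a+45)%90-45
def blob(m,win=None):
    m=m.astype(np.uint8)
    n,l,st,ce=cv2.connectedComponentsWithStats(m)
    return l,st,ce
def find(c,m,z,amin,amax,lo,hi):
    out=[]
    cs,_=cv2.findContours(m.astype(np.uint8),cv2.RETR_EXTERNAL,cv2.CHAIN_APPROX_NONE)
    for k in cs:
        k=k[:,0]
        if len(k)<8: continue
        w=ray(c,k,z)[:,:2]; ce,s,a=rect(w)
        if lo<min(s) and max(s)<hi: out.append((ce.round(4),np.round(s,1),round(a,1),k.mean(0).round(0)))
    return out
E
python3 - <<'E'
from h import *
im,d,c=cam('top'); m=masks(im)
for n in('red','yellow','blue'): print(n,find(c,m[n],.072,0,0,85,135))
print('cov',find(c,m['grey'],.006,0,0,80,125))
for n,p in dict(red=(129,169),yellow=(240,146),blue=(351,174)).items():
    k=np.argwhere(m['orange'][p[1]-14:p[1]+14,p[0]-14:p[0]+14])[:,::-1]+np.array(p)-14
    w=ray(c,k,.062)[:,:2]; print(n,len(k),w.mean(0),rect(w))
    cr=cv2.resize(im[p[1]-30:p[1]+30,p[0]-30:p[0]+30],(266,266),interpolation=cv2.INTER_CUBIC)
    A=cr if n=='red' else np.hstack([A,cr])
cv2.imwrite('pics/c1.png',A[:,:,::-1])
P=cloud(c,d)
for u,v in((174,262),(235,240),(320,260),(275,200)): print(P[v,u])
E
```

```text
red [(array([0.5925, 0.2988]), array([116.9, 116.1]), -1.7, array([125., 169.]))]
yellow [(array([0.659 , 0.0064]), array([116.7, 117.7]), -3.6, array([238., 144.]))]
blue [(array([ 0.5887, -0.2895]), array([116.1, 116.7]), 2.5, array([353., 173.]))]
cov [(array([ 0.3888, -0.2179]), array([94.5, 95.6]), 0.9, array([321., 249.])), (array([0.3826, 0.1805]), array([97.1, 96.2]), -12.8, array([174., 249.])), (array([0.4394, 0.0165]), array([94.9, 95.2]), 0.8, array([235., 228.]))]
red 28 [0.5929577  0.29902334] (array([0.59235718, 0.29874725]), (7.388515472412109, 31.054868698120117), -6.5890350341796875)
yellow 6 [0.67069199 0.00388152] (array([0.66853546, 0.0044487 ]), (6.663744926452637, 13.894760131835938), -10.329803466796875)
blue 15 [ 0.58667664 -0.29183107] (array([ 0.58803284, -0.29282385]), (4.9637980461120605, 31.44579315185547), -4.452400207519531)
[0.34630931 0.17898118 0.00649439]
[0.40821519 0.01459918 0.00657473]
[ 0.35772769 -0.216623    0.00647016]
[ 0.51859876 -0.09314981 -0.00233336]
```

```bash
python3 -c "
from h import *
c=env.get_calibration('wrist');s=env.get_state()
print(c); Rt=q2R(s['orientation']); print(Rt.inv().apply(c['origin']-s['tcp_pos'])); print((Rt.inv()*q2R(c['orientation'])).as_matrix().round(3)); print(Rt.as_matrix().round(3))"
```

```text
{'fx': 303.07610560968754, 'fy': 303.07610560968754, 'cx': 255.23596545347473, 'cy': 198.850094232867, 'origin': array([0.1294546 , 0.56397974, 0.37284855]), 'orientation': array([ 0.81151006, -0.11768849, -0.08147114,  0.56653622])}
[ 0.07277715 -0.00076724 -0.14222421]
[[-0.     0.959  0.284]
 [ 1.     0.    -0.   ]
 [-0.     0.284 -0.959]]
[[-0.939  0.345 -0.001]
 [ 0.345  0.939 -0.001]
 [ 0.    -0.001 -1.   ]]
```

View pics/c1.png

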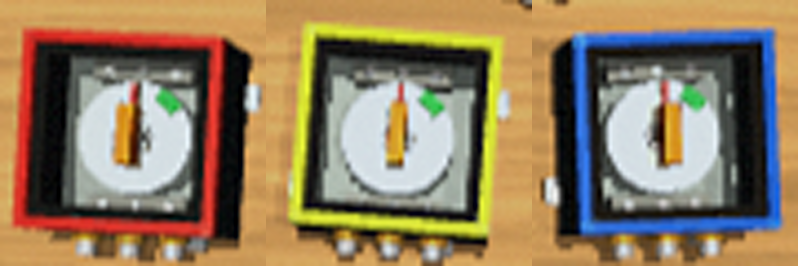

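The crops show all three red pointers up at about +x, aligned with their boxes. The green sectors lie clockwise of them, to the upper right. I'll write a move helper and go above red.

```bash
cat >> h.py <<'E'
def plan(x,y,z,yaw):
    """tool down, tool x axis at yaw (deg, world); prints turn (deg) and shift (cm) in tool axes now"""
    s=env.get_state(); Rt=q2R(s['orientation']); y0=np.radians(yaw)
    Rd=R.from_matrix(np.array([[np.cos(y0),np.sin(y0),0],[np.sin(y0),-np.cos(y0),0],[0,0,-1]]))
    print('turn',np.degrees((Rt.inv()*Rd).as_rotvec()).round(2),'shift',(Rt.inv().apply(np.array([x,y,z])-s['tcp_pos'])*100).round(2),'t',round(float(s['clock']),1))
E
python3 -c "
from h import *
plan(.5925,.2988,.2,178.3)"
```

```text
turn [ -0.08  -0.02 -18.45] shift [-45.33  -8.99   3.06] t 0.1
```

>>> carry_out(
  steps=[
    [[0,0,-2.3],[-5.6,-1.1,0.4],135],
    [[0,0,-4.6],[-11.3,-2.2,0.8],135],
    [[0,0,-6.9],[-17,-3.4,1.1],135],
    [[0,0,-9.2],[-22.7,-4.5,1.5],135],
    [[0,0,-11.5],[-28.3,-5.6,1.9],135],
    [[0,0,-13.8],[-34,-6.7,2.3],135],
    [[0,0,-16.1],[-39.7,-7.9,2.7],135],
    [[0,0,-18.4],[-45.3,-9,3.1],135],
  ],
  force=60,
)

```text
clock: 1.15
tcp_pos: [0.5938, 0.2979, 0.1998]
orientation: [-0.0, 0.015, 1.0, 0.0]
wrist_force: [0.3, 0.6, -0.6]
finger_gap: 0.0402
grip_force: 0.0
```

```bash
python3 -c "
from h import *
s=env.get_state(); print(s['tcp_pos'],s['finger_gap'],s['qvel'].round(2)); im,d,c=cam('wrist','w1.png')"
```

```text
[0.59376665 0.29793532 0.19981483] 0.04017254439472185 [-0.56  0.48  0.68  0.19  0.   -0.88]
```

View pics/w1.png

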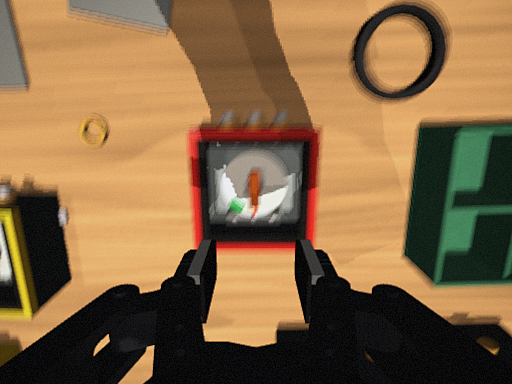

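The wrist picture is blurred because the arm was still moving. It shows the red box at about (255,187) with the orange head at (255,187). I'll measure again now that the arm is still.

```bash
cat >> h.py <<'E'
def near(col,guess,z=.062):
    im,d,c=cam('wrist'); m=masks(im); s=env.get_state()
    P=cloud(c,d)
    r=find(c,m[col],.072,0,0,90,135); print('rim',r)
    K=np.argwhere(m['orange'])[:,::-1]; w=ray(c,K,z)[:,:2]
    pt=P[K[:,1],K[:,0]]
    ok=(np.hypot(*(w-np.array(guess)).T)<.03)&(abs(pt[:,2]-z)<.005)
    w=w[ok]; print('head',len(w),w.mean(0).round(4) if len(w) else '',rect(w) if len(w)>5 else '', 'meanz',pt[ok,2].mean(), 'tcp',s['tcp_pos'].round(4))
    return im,d,c
E
python3 -c "
from h import *
import time
for i in range(3): cam('wrist')
im,d,c=near('red',(.5925,.2988))
cv2.imwrite('pics/w2.png',cv2.resize(im[100:260,160:350],None,fx=3,fy=3)[:,:,::-1])
"
```

```text
rim [(array([0.5918, 0.2987]), array([116.6, 116.6]), -1.9, array([256., 169.]))]
head 305 [0.5893 0.2987] (array([0.59121307, 0.29879672]), (8.55859375, 34.30622863769531), -2.0919647216796875) meanz 0.06155723978537013 tcp [0.592  0.2989 0.1996]
```

View pics/w2.png

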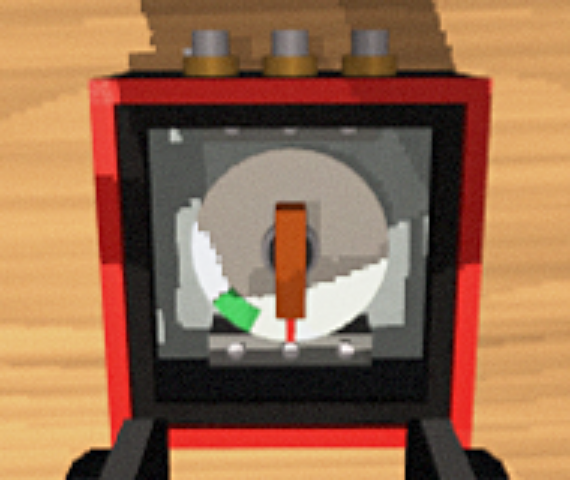

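The picture shows the head at the centre of the box with the green sector clockwise. The fingers are well placed, so I descend and grip.

>>> carry_out(
  steps=[
    [[0,0,0.2],[0,0,4],135],
    [[0,0,0.2],[0,0,8],135],
    [[0,0,0.2],[0,0,12],135],
    [[0,0,0.2],[0,0,14.5],135],
    [[0,0,0.2],[0,0,15.9],135],
    [[0,0,0.2],[0,0,15.9],135],
    [[0,0,0.2],[0,0,15.9],255],
    [[0,0,0.2],[0,0,15.9],255],
  ],
  force=60,
)

```text
clock: 2.4
tcp_pos: [0.5934, 0.299, 0.0432]
orientation: [0.001, 0.017, 1.0, -0.0]
wrist_force: [-1.2, -2.2, 3.8]
finger_gap: 0.0095
grip_force: 58.6
```

>>> carry_out(
  steps=[
    [[0,0,0],[0,0,0],255],
    [[0,0,0],[0,0,0],255],
    [[0,0,0],[0,0,0],255],
    [[0,0,0],[0,0,0],255],
    [[0,0,0],[0,0,0],255],
    [[0,0,0],[0,0,0],255],
    [[0,0,0],[0,0,0],255],
    [[0,0,0],[0,0,0],255],
  ],
)

```text
clock: 3.4
tcp_pos: [0.5934, 0.299, 0.0432]
orientation: [0.001, 0.017, 1.0, 0.0]
wrist_force: [-2.2, -2.9, 7.2]
finger_gap: 0.0092
grip_force: 58.7
```

```bash
python3 -c "
from h import *
s=env.get_state(); print({k:np.round(v,4) for k,v in s.items()})"
```

```text
{'clock': np.float64(3.4), 'joint_pos': array([ 3.463e-01,  5.869e-01, -1.600e-03,  9.800e-01, -6.000e-04,
        3.810e-01]), 'qvel': array([-0.0016,  0.001 ,  0.0012,  0.0012,  0.0016,  0.0003]), 'tau': array([ 1.07400e+00, -5.61380e+01,  2.61726e+01, -9.65800e-01,
        5.97300e-01,  4.00000e-04]), 'tcp_pos': array([0.5934, 0.299 , 0.0432]), 'orientation': array([1.200e-03, 1.730e-02, 9.998e-01, 1.000e-04]), 'wrist_force': array([-2.2352, -2.8502,  7.1801]), 'ft_torque': array([-0.607 ,  0.2992, -0.0464]), 'grip_force': np.float64(58.7038), 'finger_gap': np.float64(0.0092)}
```

>>> carry_out(
  steps=[
    [[0,0,5],[0,0,-0.1],255],
    [[0,0,10],[0,0,-0.1],255],
    [[0,0,15],[0,0,-0.1],255],
    [[0,0,20],[0,0,-0.1],255],
    [[0,0,25],[0,0,-0.1],255],
    [[0,0,30],[0,0,-0.1],255],
    [[0,0,35],[0,0,-0.1],255],
    [[0,0,40],[0,0,-0.1],255],
  ],
)

```text
clock: 4.4
tcp_pos: [0.5932, 0.2989, 0.0433]
orientation: [0.001, 0.359, 0.933, 0.0]
wrist_force: [0.5, -2.3, 1.0]
finger_gap: 0.0094
grip_force: 61.8
```

```bash
cat >>h.py <<'E'
def st():
    s=env.get_state(); x=q2R(s['orientation']).as_matrix()[:,0]
    print('t',round(float(s['clock']),2),s['tcp_pos'].round(4),'yaw',round(np.degrees(np.arctan2(x[1],x[0]))%360,2),'F',s['wrist_force'].round(1),'M',s['ft_torque'].round(3),'gap',round(float(s['finger_gap']),4),'grip',round(float(s['grip_force']),1))
E
python3 -c "
from h import *
st(); im,d,c=cam('wrist'); st();
cv2.imwrite('pics/w3.png',cv2.resize(im[80:384,100:420],None,fx=1.9,fy=1.9)[:,:,::-1])"
```

```text
t 4.4 [0.5932 0.2989 0.0433] yaw 137.87 F [ 0.5 -2.3  1. ] M [-0.487 -0.002  0.311] gap 0.0094 grip 61.8
t 4.45 [0.5932 0.2989 0.0433] yaw 137.73 F [-0.3 -2.8  2.4] M [-0.554 -0.009  0.259] gap 0.0095 grip 61.8
```

View pics/w3.png

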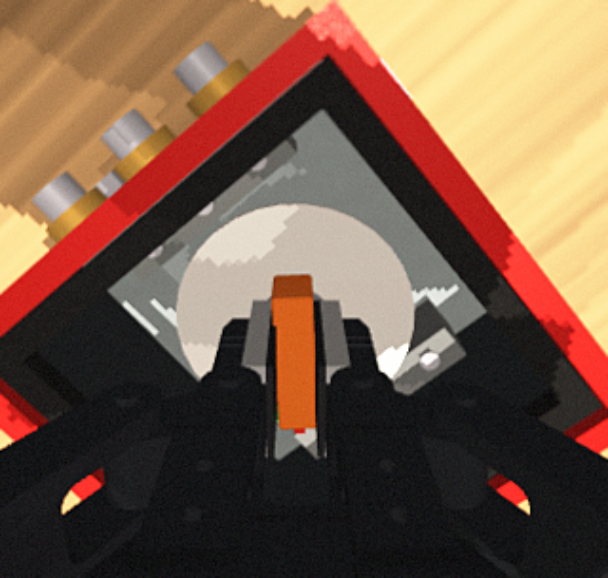

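The head has turned with the pads and the moment is about 0.25 N m, so the wind-up is about 0.7 rad. Hold.

>>> carry_out(
  steps=[
    [[0,0,0],[0,0,0],255],
    [[0,0,0],[0,0,0],255],
    [[0,0,0],[0,0,0],255],
    [[0,0,0],[0,0,0],255],
    [[0,0,0],[0,0,0],255],
    [[0,0,0],[0,0,0],255],
    [[0,0,0],[0,0,0],255],
    [[0,0,0],[0,0,0],255],
  ],
)

```text
clock: 5.45
tcp_pos: [0.5932, 0.299, 0.0432]
orientation: [0.001, 0.358, 0.934, 0.0]
wrist_force: [0.5, -4.1, 5.4]
finger_gap: 0.0092
grip_force: 62.3
```

```bash
python3 -c "
from h import *
st()"
```

```text
t 5.45 [0.5932 0.299  0.0432] yaw 138.09 F [ 0.5 -4.1  5.4] M [-0.804 -0.003  0.189] gap 0.0092 grip 62.3
```

>>> carry_out(
  steps=[
    [[0,0,0],[0,0,0],255],
    [[0,0,0],[0,0,0],255],
    [[0,0,0],[0,0,0],255],
    [[0,0,0],[0,0,0],255],
    [[0,0,0],[0,0,0],255],
    [[0,0,0],[0,0,0],255],
    [[0,0,0],[0,0,0],255],
    [[0,0,0],[0,0,0],255],
  ],
)

```text
clock: 6.45
tcp_pos: [0.5932, 0.299, 0.0433]
orientation: [0.001, 0.358, 0.934, 0.0]
wrist_force: [0.7, -3.9, 6.3]
finger_gap: 0.0093
grip_force: 62.3
```

```bash
python3 -c "
from h import *
st()"
```

```text
t 6.45 [0.5932 0.299  0.0433] yaw 138.09 F [ 0.7 -3.9  6.3] M [-0.89  -0.039  0.239] gap 0.0093 grip 62.3
```

>>> carry_out(
  steps=[
    [[0,0,-6],[0,0,0],255],
    [[0,0,-12],[0,0,0],255],
    [[0,0,-18],[0,0,0],255],
    [[0,0,-24],[0,0,0],255],
    [[0,0,-30],[0,0,0],255],
    [[0,0,-36],[0,0,0],255],
    [[0,0,-40],[0,0,0],255],
    [[0,0,-40],[0,0,0],255],
  ],
)

```text
clock: 7.45
tcp_pos: [0.5932, 0.2991, 0.0432]
orientation: [0.001, 0.017, 1.0, 0.0]
wrist_force: [0.1, -3.0, 5.5]
finger_gap: 0.0093
grip_force: 59.6
```

>>> carry_out(
  steps=[
    [[0,0,0],[0,0,0],135],
    [[0,0,0],[0,0,0],135],
    [[0,0,0],[0,0,0],135],
    [[0,0,0],[0,0,-2],135],
    [[0,0,0],[0,0,-5],135],
    [[0,0,0],[0,0,-9],135],
    [[0,0,0],[0,0,-13],135],
    [[0,0,0],[0,0,-15],135],
  ],
)

```text
clock: 8.45
tcp_pos: [0.5932, 0.2999, 0.1951]
orientation: [0.002, 0.017, 1.0, 0.001]
wrist_force: [-0.1, 0.2, 0.1]
finger_gap: 0.0402
grip_force: 0.0
```

```bash
python3 -c "
from h import *
for i in range(2): cam('wrist')
im,d,c=near('red',(.592,.2988))
cv2.imwrite('pics/w4.png',cv2.resize(im[100:260,160:350],None,fx=3,fy=3)[:,:,::-1])
st(); plan(.659,.0064,.2,176.4)"
```

```text
rim [(array([0.5916, 0.2984]), array([116.3, 116.8]), -1.7, array([253., 168.]))]
head 324 [0.5898 0.2986] (array([0.59109436, 0.29832803]), (8.46015453338623, 33.863948822021484), -1.7991104125976562) meanz 0.06154163442931792 tcp [0.593  0.2997 0.1933]
t 8.6 [0.593  0.2997 0.1933] yaw 178.06 F [ 0.5 -0.4 -1.7] M [0.032 0.002 0.017] gap 0.04 grip 0.0
turn [0.07 0.13 1.66] shift [ -7.59 -29.09  -0.69] t 8.6
```

View pics/w4.png

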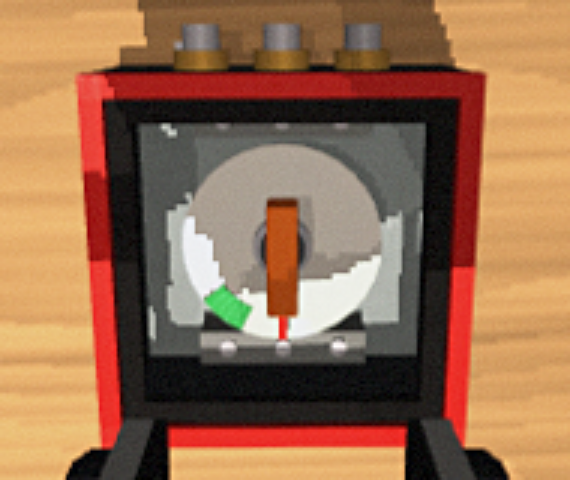

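The red head is back at rest with its pointer at the start mark and the screw unturned. Next is yellow.

>>> carry_out(
  steps=[
    [[0,0,0.3],[-1.3,-4.8,-0.7],135],
    [[0,0,0.6],[-2.5,-9.7,-0.7],135],
    [[0,0,1],[-3.8,-14.5,-0.7],135],
    [[0,0,1.3],[-5.1,-19.4,-0.7],135],
    [[0,0,1.7],[-6.4,-24.2,-0.7],135],
    [[0,0,1.7],[-7.6,-29.1,-0.7],135],
    [[0,0,1.7],[-7.6,-29.1,-0.7],135],
    [[0,0,1.7],[-7.6,-29.1,-0.7],135],
  ],
)

```text
clock: 9.6
tcp_pos: [0.6576, 0.006, 0.1976]
orientation: [-0.001, 0.032, 0.999, 0.0]
wrist_force: [0.9, -1.5, 0.6]
finger_gap: 0.0403
grip_force: 0.0
```

```bash
python3 -c "
from h import *
cam('wrist')
im,d,c=near('yellow',(.659,.0064));st()"
```

```text
rim []
head 228 [0.653  0.0059] (array([0.65762152, 0.00560045]), (8.675597190856934, 34.303199768066406), -3.6417770385742188) meanz 0.06147159540972716 tcp [0.6578 0.0071 0.1984]
t 9.7 [0.6578 0.0071 0.1984] yaw 176.43 F [ 0.1 -0.   0. ] M [-0.042 -0.046 -0.035] gap 0.0405 grip 0.0
```

>>> carry_out(
  steps=[
    [[0,0,0],[0,-0.1,4],135],
    [[0,0,0],[0,-0.1,8],135],
    [[0,0,0],[0,-0.1,12],135],
    [[0,0,0],[0,-0.1,14.5],135],
    [[0,0,0],[0,-0.1,15.6],135],
    [[0,0,0],[0,-0.1,15.6],135],
    [[0,0,0],[0,-0.1,15.6],255],
    [[0,0,0],[0,-0.1,15.6],255],
  ],
  force=60,
)

```text
clock: 10.7
tcp_pos: [0.6597, 0.0058, 0.0454]
orientation: [0.002, 0.032, 0.999, 0.001]
wrist_force: [-1.7, 3.0, -0.1]
finger_gap: 0.0084
grip_force: 100.6
```

>>> carry_out(
  steps=[
    [[0,0,0],[0,0,0],255],
    [[0,0,0],[0,0,0],255],
    [[0,0,5],[0,0,0],255],
    [[0,0,10],[0,0,0],255],
    [[0,0,15],[0,0,0],255],
    [[0,0,20],[0,0,0],255],
    [[0,0,25],[0,0,0],255],
    [[0,0,30],[0,0,0],255],
  ],
)

```text
clock: 11.7
tcp_pos: [0.6594, 0.0052, 0.0456]
orientation: [0.001, 0.291, 0.957, 0.001]
wrist_force: [-1.9, 3.5, 8.6]
finger_gap: 0.0083
grip_force: 86.9
```

```bash
python3 -c "
from h import *
st()"
```

```text
t 11.7 [0.6594 0.0052 0.0456] yaw 146.22 F [-1.9  3.5  8.6] M [0.651 0.408 0.217] gap 0.0083 grip 86.9
```

```bash
python3 -c "
from h import *
im,d,c=cam('wrist'); st();
cv2.imwrite('pics/w5.png',cv2.resize(im[80:384,100:420],None,fx=1.9,fy=1.9)[:,:,::-1])"
```

```text
t 11.75 [0.6594 0.0052 0.0456] yaw 146.05 F [-1.3  2.9  9.1] M [0.633 0.455 0.211] gap 0.0084 grip 86.9
```

View pics/w5.png

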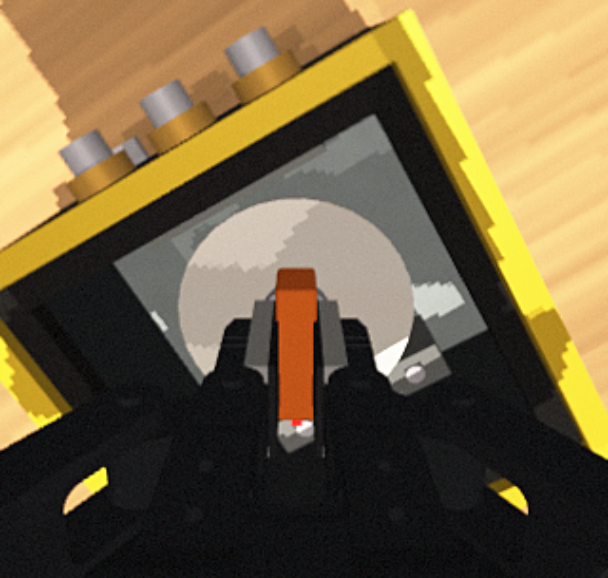

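The grip is good and the head is following. I'll go 10 degrees further and hold.

>>> carry_out(
  steps=[
    [[0,0,5],[0,0,0],255],
    [[0,0,9],[0,0,0],255],
    [[0,0,9],[0,0,0],255],
    [[0,0,9],[0,0,0],255],
    [[0,0,9],[0,0,0],255],
    [[0,0,9],[0,0,0],255],
    [[0,0,9],[0,0,0],255],
    [[0,0,9],[0,0,0],255],
  ],
)

```text
clock: 12.75
tcp_pos: [0.6593, 0.0051, 0.0456]
orientation: [0.001, 0.363, 0.932, 0.001]
wrist_force: [-2.4, 2.4, 7.6]
finger_gap: 0.0083
grip_force: 87.0
```

```bash
python3 -c "
from h import *
st()"
```

```text
t 12.75 [0.6593 0.0051 0.0456] yaw 137.39 F [-2.4  2.4  7.6] M [0.547 0.434 0.289] gap 0.0083 grip 87.0
```

>>> carry_out(
  steps=[
    [[0,0,0],[0,0,0],255],
    [[0,0,0],[0,0,0],255],
    [[0,0,0],[0,0,0],255],
    [[0,0,0],[0,0,0],255],
    [[0,0,0],[0,0,0],255],
    [[0,0,0],[0,0,0],255],
    [[0,0,0],[0,0,0],255],
    [[0,0,0],[0,0,0],255],
  ],
)

```text
clock: 13.75
tcp_pos: [0.6593, 0.0051, 0.0457]
orientation: [0.001, 0.363, 0.932, 0.001]
wrist_force: [-2.9, 2.8, 8.1]
finger_gap: 0.0084
grip_force: 87.0
```

```bash
python3 -c "
from h import *
st()"
```

```text
t 13.75 [0.6593 0.0051 0.0457] yaw 137.39 F [-2.9  2.8  8.1] M [0.613 0.52  0.262] gap 0.0084 grip 87.0
```

>>> carry_out(
  steps=[
    [[0,0,0],[0,0,0],255],
    [[0,0,0],[0,0,0],255],
    [[0,0,0],[0,0,0],255],
    [[0,0,0],[0,0,0],255],
    [[0,0,0],[0,0,0],255],
    [[0,0,0],[0,0,0],255],
    [[0,0,0],[0,0,0],255],
    [[0,0,0],[0,0,0],255],
  ],
)

```text
clock: 14.75
tcp_pos: [0.6593, 0.0052, 0.0456]
orientation: [0.001, 0.363, 0.932, 0.001]
wrist_force: [-1.0, 2.3, 8.8]
finger_gap: 0.0084
grip_force: 87.0
```

```bash
python3 -c "
from h import *
st()"
```

```text
t 14.75 [0.6593 0.0052 0.0456] yaw 137.39 F [-1.   2.3  8.8] M [0.597 0.485 0.223] gap 0.0084 grip 87.0
```

>>> carry_out(
  steps=[
    [[0,0,-6],[0,0,0],255],
    [[0,0,-12],[0,0,0],255],
    [[0,0,-18],[0,0,0],255],
    [[0,0,-24],[0,0,0],255],
    [[0,0,-30],[0,0,0],255],
    [[0,0,-36],[0,0,0],255],
    [[0,0,-39],[0,0,0],255],
    [[0,0,-39],[0,0,0],255],
  ],
)

```text
clock: 15.75
tcp_pos: [0.6595, 0.0056, 0.0457]
orientation: [0.002, 0.031, 1.0, 0.001]
wrist_force: [-1.7, 4.2, 8.7]
finger_gap: 0.0085
grip_force: 86.9
```

>>> carry_out(
  steps=[
    [[0,0,0],[0,0,0],135],
    [[0,0,0],[0,0,0],135],
    [[0,0,0],[0,0,0],135],
    [[0,0,0],[0,0,-2],135],
    [[0,0,0],[0,0,-5],135],
    [[0,0,0],[0,0,-9],135],
    [[0,0,0],[0,0,-13],135],
    [[0,0,0],[0,0,-15],135],
  ],
)

```text
clock: 16.75
tcp_pos: [0.6593, 0.0046, 0.1959]
orientation: [0.002, 0.032, 0.999, -0.0]
wrist_force: [-0.3, 0.2, 0.2]
finger_gap: 0.0399
grip_force: 0.0
```

```bash
python3 -c "
from h import *
for i in range(2): cam('wrist')
im,d,c=near('yellow',(.658,.006))
cv2.imwrite('pics/w6.png',cv2.resize(im[100:260,160:350],None,fx=3,fy=3)[:,:,::-1])
st(); plan(.5885,-.2905,.2,182.5)"
```

```text
rim []
head 220 [0.6517 0.0058] (array([0.65705457, 0.00535661]), (8.595132827758789, 34.872623443603516), -3.6772308349609375) meanz 0.06148994648223825 tcp [0.659  0.0046 0.1941]
t 16.9 [0.659  0.0046 0.1941] yaw 176.34 F [ 0.8 -0.1 -0.8] M [-0.043  0.022 -0.007] gap 0.0403 grip 0.0
turn [-0.01  0.12 -6.16] shift [  5.15 -29.9   -0.6 ] t 16.9
```

View pics/w6.png

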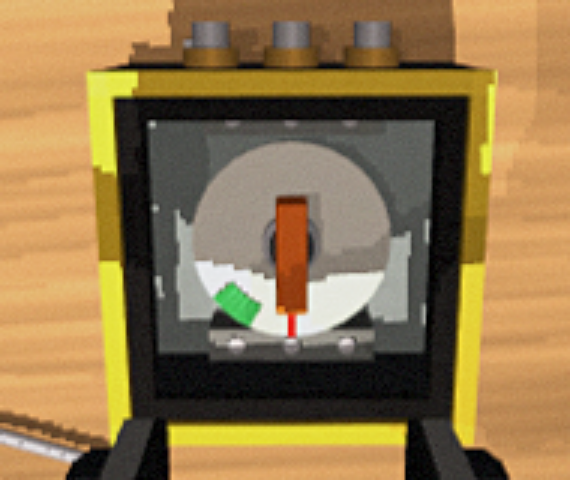

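Yellow is done: the head is back at rest and the witness mark is in place. Now blue.

>>> carry_out(
  steps=[
    [[0,0,-1],[0.9,-5,-0.6],135],
    [[0,0,-2],[1.7,-10,-0.6],135],
    [[0,0,-3],[2.6,-15,-0.6],135],
    [[0,0,-4.2],[3.4,-20,-0.6],135],
    [[0,0,-5.2],[4.3,-25,-0.6],135],
    [[0,0,-6.2],[5.1,-29.9,-0.6],135],
    [[0,0,-6.2],[5.1,-29.9,-0.6],135],
    [[0,0,-6.2],[5.1,-29.9,-0.6],135],
  ],
)

```text
clock: 17.9
tcp_pos: [0.5876, -0.2899, 0.1975]
orientation: [-0.001, -0.022, 1.0, 0.001]
wrist_force: [-0.3, -0.1, -0.4]
finger_gap: 0.0402
grip_force: 0.0
```

```bash
python3 -c "
from h import *
cam('wrist')
im,d,c=near('blue',(.5885,-.29));st()"
```

```text
rim [(array([ 0.5873, -0.2908]), array([115.3, 116. ]), 2.4, array([255., 170.]))]
head 263 [ 0.5853 -0.2907] (array([ 0.58812335, -0.29053271]), (34.33159255981445, 7.687303066253662), 2.2775192260742188) meanz 0.061486950552901806 tcp [ 0.5883 -0.2889  0.1984]
t 18.0 [ 0.5883 -0.2889  0.1984] yaw 182.61 F [-0.7  0.2 -0.7] M [-0.037 -0.045  0.031] gap 0.0403 grip 0.0
```

>>> carry_out(
  steps=[
    [[0,0,0],[0,-0.15,4],135],
    [[0,0,0],[0,-0.15,8],135],
    [[0,0,0],[0,-0.15,12],135],
    [[0,0,0],[0,-0.15,14.5],135],
    [[0,0,0],[0,-0.15,15.7],135],
    [[0,0,0],[0,-0.15,15.7],135],
    [[0,0,0],[0,-0.15,15.7],255],
    [[0,0,0],[0,-0.15,15.7],255],
  ],
  force=60,
)

```text
clock: 19.0
tcp_pos: [0.5895, -0.2907, 0.0441]
orientation: [0.001, -0.023, 1.0, 0.001]
wrist_force: [0.1, 5.2, 2.8]
finger_gap: 0.0086
grip_force: 58.7
```

>>> carry_out(
  steps=[
    [[0,0,0],[0,0,0],255],
    [[0,0,0],[0,0,0],255],
    [[0,0,5],[0,0,0],255],
    [[0,0,10],[0,0,0],255],
    [[0,0,15],[0,0,0],255],
    [[0,0,20],[0,0,0],255],
    [[0,0,25],[0,0,0],255],
    [[0,0,30],[0,0,0],255],
  ],
)

```text
clock: 20.0
tcp_pos: [0.5894, -0.2909, 0.0441]
orientation: [0.001, 0.238, 0.971, 0.001]
wrist_force: [0.1, 4.9, 4.5]
finger_gap: 0.0084
grip_force: 61.2
```

```bash
python3 -c "
from h import *
st()"
```

```text
t 20.0 [ 0.5894 -0.2909  0.0441] yaw 152.45 F [0.1 4.9 4.5] M [0.904 0.076 0.211] gap 0.0084 grip 61.2
```

>>> carry_out(
  steps=[
    [[0,0,5],[0,0,0],255],
    [[0,0,10],[0,0,0],255],
    [[0,0,10],[0,0,0],255],
    [[0,0,10],[0,0,0],255],
    [[0,0,10],[0,0,0],255],
    [[0,0,10],[0,0,0],255],
    [[0,0,10],[0,0,0],255],
    [[0,0,10],[0,0,0],255],
  ],
)

```text
clock: 21.0
tcp_pos: [0.5894, -0.291, 0.0441]
orientation: [0.001, 0.32, 0.948, 0.001]
wrist_force: [-0.3, 6.2, 6.8]
finger_gap: 0.0087
grip_force: 63.1
```

```bash
python3 -c "
from h import *
im,d,c=cam('wrist'); st();
cv2.imwrite('pics/w7.png',cv2.resize(im[80:384,100:420],None,fx=1.9,fy=1.9)[:,:,::-1])"
```

```text
t 21.05 [ 0.5894 -0.291   0.0441] yaw 142.71 F [-0.6  6.6  6.7] M [1.119 0.059 0.207] gap 0.009 grip 63.1
```

>>> carry_out(
  steps=[
    [[0,0,0],[0,0,0],255],
    [[0,0,0],[0,0,0],255],
    [[0,0,0],[0,0,0],255],
    [[0,0,0],[0,0,0],255],
    [[0,0,0],[0,0,0],255],
    [[0,0,0],[0,0,0],255],
    [[0,0,0],[0,0,0],255],
    [[0,0,0],[0,0,0],255],
  ],
)

```text
clock: 22.05
tcp_pos: [0.5894, -0.291, 0.0441]
orientation: [0.001, 0.32, 0.948, 0.001]
wrist_force: [-0.8, 5.5, 6.9]
finger_gap: 0.0092
grip_force: 63.1
```

```bash
python3 -c "
from h import *
st()"
```

```text
t 22.05 [ 0.5894 -0.291   0.0441] yaw 142.71 F [-0.8  5.5  6.9] M [1.18  0.085 0.253] gap 0.0092 grip 63.1
```

>>> carry_out(
  steps=[
    [[0,0,0],[0,0,0],255],
    [[0,0,0],[0,0,0],255],
    [[0,0,0],[0,0,0],255],
    [[0,0,0],[0,0,0],255],
    [[0,0,0],[0,0,0],255],
    [[0,0,0],[0,0,0],255],
    [[0,0,0],[0,0,0],255],
    [[0,0,0],[0,0,0],255],
  ],
)

```text
clock: 23.05
tcp_pos: [0.5894, -0.291, 0.0441]
orientation: [0.001, 0.32, 0.948, 0.001]
wrist_force: [-0.2, 5.4, 6.9]
finger_gap: 0.0088
grip_force: 63.1
```

```bash
python3 -c "
from h import *
st()"
```

```text
t 23.05 [ 0.5894 -0.291   0.0441] yaw 142.71 F [-0.2  5.4  6.9] M [1.142 0.076 0.22 ] gap 0.0088 grip 63.1
```

>>> carry_out(
  steps=[
    [[0,0,-6],[0,0,0],255],
    [[0,0,-12],[0,0,0],255],
    [[0,0,-18],[0,0,0],255],
    [[0,0,-24],[0,0,0],255],
    [[0,0,-30],[0,0,0],255],
    [[0,0,-36],[0,0,0],255],
    [[0,0,-40],[0,0,0],255],
    [[0,0,-40],[0,0,0],255],
  ],
)

```text
clock: 24.05
tcp_pos: [0.5895, -0.2908, 0.044]
orientation: [0.001, -0.024, 1.0, 0.001]
wrist_force: [1.1, 6.0, 6.4]
finger_gap: 0.0088
grip_force: 59.1
```

>>> carry_out(
  steps=[
    [[0,0,0],[0,0,0],135],
    [[0,0,0],[0,0,0],135],
    [[0,0,0],[0,0,0],135],
    [[0,0,0],[0,0,-2],135],
    [[0,0,0],[0,0,-5],135],
    [[0,0,0],[0,0,-9],135],
    [[0,0,0],[0,0,-13],135],
    [[0,0,0],[0,0,-15],135],
  ],
)

```text
clock: 25.05
tcp_pos: [0.5893, -0.2928, 0.1951]
orientation: [0.001, -0.022, 1.0, -0.001]
wrist_force: [0.0, -0.6, 0.3]
finger_gap: 0.0405
grip_force: 0.0
```

```bash
python3 -c "
from h import *
for i in range(2): cam('wrist')
im,d,c=near('blue',(.588,-.2905))
im,d,c=cam('top'); print('cov',find(c,masks(im)['grey'],.006,0,0,70,130))
st(); plan(.3888,-.2179,.15,180.9)"
```

```text
rim [(array([ 0.5852, -0.2909]), array([111.7, 115.5]), 2.5, array([247., 156.]))]
head 268 [ 0.5848 -0.2909] (array([ 0.58746021, -0.29090375]), (34.8424186706543, 8.511070251464844), 2.455826997756958) meanz 0.06150425930497188 tcp [ 0.5891 -0.2925  0.1933]
cov [(array([0.3823, 0.1803]), array([96.5, 96.7]), -12.8, array([174., 248.])), (array([0.4394, 0.0151]), array([94.9, 92.5]), 0.8, array([237., 230.])), (array([0.5968, 0.3127]), array([74.8, 90.9]), -3.1, array([122., 165.])), (array([0.664 , 0.0095]), array([88.7, 88.6]), -4.9, array([235., 147.]))]
t 25.25 [ 0.5884 -0.292   0.1918] yaw 182.54 F [0.6 0.4 0.2] M [-0.007  0.032  0.025] gap 0.0403 grip 0.0
turn [-0.    0.    1.64] shift [19.61  8.29  4.18] t 25.2
```

Blue is proved and the head is at rest at its starting angle. Next I go to the nearest cover, at (0.389, -0.218).

>>> carry_out(
  steps=[
    [[0,0,0],[2.5,1,-0.8],135],
    [[0,0,-0.5],[6,2.4,-0.8],135],
    [[0,0,-0.8],[9.5,4,-0.8],135],
    [[0,0,-1],[13,5.5,-0.8],135],
    [[0,0,1.6],[16.5,7,-0.8],135],
    [[0,0,1.6],[19.6,8.3,-0.8],135],
    [[0,0,1.6],[19.6,8.3,-0.8],135],
    [[0,0,1.6],[19.6,8.3,-0.8],135],
  ],
)

```text
clock: 26.25
tcp_pos: [0.3891, -0.2177, 0.1996]
orientation: [-0.0, -0.008, 1.0, 0.0]
wrist_force: [0.1, -0.5, -0.4]
finger_gap: 0.0404
grip_force: 0.0
```

```bash
cat >>h.py <<'E'
def cover(guess,zb=0.,save=None):
    """cover from the wrist camera: plate from its depth layer, rib top (dark, 24 mm above underside)"""
    im,d,c=cam('wrist',save); P=cloud(c,d); s=env.get_state()
    n=np.hypot(P[...,0]-guess[0],P[...,1]-guess[1])<.09
    rib=n&(abs(P[...,2]-zb-.024)<.006)&(hsv(im)[...,2]<70)
    n,l,t,ce=cv2.connectedComponentsWithStats(rib.astype(np.uint8))
    if n>1:
        i=1+np.argmax(t[1:,4]); k=np.argwhere(l==i)[:,::-1]; print('rib',len(k),rect(ray(c,k,zb+.024)[:,:2]),'z',P[l==i][:,2].mean().round(4))
    print('plate',[f for f in find(c,masks(im)['grey'],zb+.006,0,0,85,125)],'tcp',s['tcp_pos'].round(4)); return im,d,c
E
python3 -c "
from h import *
cam('wrist')
cover((.389,-.218),save='w8.png'); st()"
```

```text
rib 348 (array([ 0.38529401, -0.2180779 ]), (39.34065246582031, 9.657594680786133), 0.7036240696907043) z 0.0235
plate [(array([0.4382, 0.014 ]), array([96.9, 97.3]), 0.6, array([452., 218.]))] tcp [ 0.3896 -0.218   0.1998]
t 26.35 [ 0.3896 -0.218   0.1998] yaw 180.95 F [-0.4  0.4  0.3] M [-0.035 -0.024 -0.008] gap 0.0403 grip 0.0
```

View pics/w8.png

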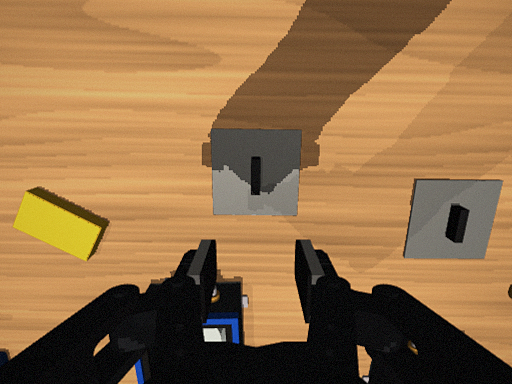

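The picture shows cover 3 at (257,172) with its rib at (256,176), aligned with the jaws. I descend and grip it.

>>> carry_out(
  steps=[
    [[0,0,0.2],[0.4,0,4],135],
    [[0,0,0.2],[0.4,0,9],135],
    [[0,0,0.2],[0.4,0,14],135],
    [[0,0,0.2],[0.4,0,17.5],135],
    [[0,0,0.2],[0.4,0,18.9],135],
    [[0,0,0.2],[0.4,0,18.9],135],
    [[0,0,0.2],[0.4,0,18.9],255],
    [[0,0,0.2],[0.4,0,18.9],255],
  ],
  force=70,
)

```text
clock: 27.35
tcp_pos: [0.3862, -0.2186, 0.0129]
orientation: [0.001, -0.006, 1.0, -0.001]
wrist_force: [-0.3, 0.7, 0.4]
finger_gap: 0.008
grip_force: 69.2
```

>>> carry_out(
  steps=[
    [[0,0,0],[0,0,0],255],
    [[0,0,0],[0,0,0],255],
    [[0,0,0],[0,0,-0.5],255],
    [[0,0,0],[0,0,-2],255],
    [[0,0,0],[0,0,-4],255],
    [[0,0,0],[0,0,-7],255],
    [[0,0,0],[0,0,-10],255],
    [[0,0,0],[0,0,-11],255],
  ],
)

```text
clock: 28.35
tcp_pos: [0.3858, -0.2184, 0.1232]
orientation: [0.001, -0.007, 1.0, -0.001]
wrist_force: [-0.5, 0.2, -0.8]
finger_gap: 0.0076
grip_force: 68.9
```

```bash
python3 -c "
from h import *
cam('wrist');st(); s=env.get_state(); cover(s['tcp_pos'][:2],s['tcp_pos'][2]-.0105); plan(.588,-.2905,.13,182.4)"
```

```text
t 28.4 [ 0.3859 -0.2184  0.1234] yaw 180.75 F [ 0.6 -0.6 -0.4] M [-0.047 -0.069 -0.062] gap 0.0079 grip 69.0
rib 1787 (array([ 0.38216739, -0.21386653]), (39.8190803527832, 26.57280731201172), 13.150971412658691) z 0.1349
plate [] tcp [ 0.3855 -0.2181  0.1221]
turn [-0.08  0.1  -1.65] shift [-20.15  -7.5   -0.74] t 28.4
```

```bash
python3 -c "
from h import *
cam('wrist','w9.png');st()
im,d,c=cam('wrist'); P=cloud(c,d); h=hsv(im)
g=masks(im)['grey']; print('grey z',P[g][:,2].round(3)[::200])"
```

```text
t 28.5 [ 0.3849 -0.2177  0.1211] yaw 180.74 F [-0.2 -0.3 -1.6] M [-0.023 -0.027  0.014] gap 0.008 grip 68.9
grey z [0.113 0.114 0.115 0.114 0.114 0.114 0.115 0.113 0.115 0.114 0.005 0.008
 0.006 0.006 0.006 0.006 0.005 0.006 0.005 0.005 0.006 0.005 0.007 0.005
 0.007 0.114 0.114 0.113 0.113 0.113 0.006 0.114 0.114 0.114 0.006 0.158
 0.007 0.114 0.006 0.006 0.005 0.005 0.006 0.004 0.005 0.005 0.113 0.114]
```

View pics/w9.png

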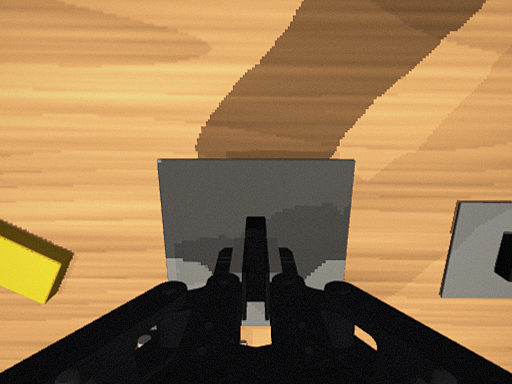

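The cover is held level, with its rear edge at row 159, columns 158 to 355. I'll work out its offset from the TCP.

```bash
cat >>h.py <<'E'
def held():
    """offset of held cover centre from TCP (world axes) and yaw, from its rear two top corners"""
    c=env.get_calibration('wrist'); s=env.get_state(); im,d=env.read_camera('wrist'); P=cloud(c,d)
    zt=s['tcp_pos'][2]-.007
    m=(abs(P[...,2]-zt)<.006)&(hsv(im)[...,1]<60)&(np.hypot(*(P[...,:2]-s['tcp_pos'][:2]).transpose(2,0,1))<.085)
    m=cv2.morphologyEx(m.astype(np.uint8),cv2.MORPH_OPEN,np.ones((5,5)))
    cs,_=cv2.findContours(m,cv2.RETR_EXTERNAL,cv2.CHAIN_APPROX_NONE); k=max(cs,key=cv2.contourArea)[:,0]
    ztop=np.median(P[...,2][m>0])
    e=[]
    for u in range(k[:,0].min()+10,k[:,0].max()-9): e.append((u,k[k[:,0]==u][:,1].min()))
    e=np.array(e); w=ray(c,e-[0,.5],ztop)[:,:2]
    vx,vy,x0,y0=cv2.fitLine(w.astype(np.float32),cv2.DIST_HUBER,0,.001,.001).ravel()
    yaw=np.degrees(np.arctan2(-vx*np.sign(vy),abs(vy)))
    cor=ray(c,np.array([[k[:,0].min()-.5,e[:5,1].mean()],[k[:,0].max()+.5,e[-5:,1].mean()]]),ztop)[:,:2]
    mid=cor.mean(0); n=np.array([np.cos(np.radians(yaw)),np.sin(np.radians(yaw))])
    off=mid+n*.0495-s['tcp_pos'][:2]
    print('held: width',np.hypot(*(cor[1]-cor[0])).round(4),'yaw',yaw.round(2),'off',off.round(4),'ztop-tcp',(ztop-s['tcp_pos'][2]).round(4)); return off,yaw
E
python3 -c "
from h import *
held(); st()"
```

```text
held: width 0.0971 yaw 0.72 off [ 0.0003 -0.0003] ztop-tcp -0.0073
t 28.6 [ 0.3843 -0.2171  0.1202] yaw 180.74 F [ 0.4  0.3 -1.1] M [ 0.052 -0.046 -0.011] gap 0.0078 grip 68.9
```

```bash
python3 -c "
from h import *
plan(.588,-.2905,.12,182.4)"
```

```text
turn [ 0.08 -0.08 -1.66] shift [-2.027e+01 -7.600e+00 -2.000e-02] t 28.6
```

>>> carry_out(
  steps=[
    [[0,0,-0.3],[-3.3,-1.2,0],255],
    [[0,0,-0.6],[-6.7,-2.5,0],255],
    [[0,0,-0.9],[-10.1,-3.8,0],255],
    [[0,0,-1.2],[-13.5,-5.1,0],255],
    [[0,0,-1.5],[-16.9,-6.4,0],255],
    [[0,0,-1.7],[-20.3,-7.6,0],255],
    [[0,0,-1.7],[-20.3,-7.6,0],255],
    [[0,0,-1.7],[-20.3,-7.6,0],255],
  ],
)

```text
clock: 29.6
tcp_pos: [0.5877, -0.2903, 0.1194]
orientation: [-0.002, -0.021, 1.0, 0.001]
wrist_force: [-0.6, -0.2, -1.6]
finger_gap: 0.0074
grip_force: 68.9
```

```bash
python3 -c "
from h import *
cam('wrist');cam('wrist');held(); st(); im,d,c=cam('wrist'); cv2.imwrite('pics/w10.png',im[:,:,::-1]); plan(.588,-.2905,.0823,182.4)
print(find(c,masks(im)['blue'],.072,0,0,85,135))"
```

```text
held: width 0.0971 yaw 2.09 off [ 0.0001 -0.0005] ztop-tcp -0.0073
t 29.75 [ 0.5879 -0.2905  0.1209] yaw 182.43 F [-0.4 -0.7 -1.7] M [-0.054  0.018  0.049] gap 0.0078 grip 68.9
turn [ 0.03 -0.03  0.02] shift [0.   0.02 3.9 ] t 29.8
[]
```

>>> carry_out(
  steps=[
    [[0,0,0],[0,0,1],255],
    [[0,0,0],[0,0,2],255],
    [[0,0,0],[0,0,3],255],
    [[0,0,0],[0,0,3.4],255],
    [[0,0,0],[0,0,3.7],255],
    [[0,0,0],[0,0,3.9],255],
    [[0,0,0],[0,0,4],255],
    [[0,0,0],[0,0,4],255],
  ],
)

```text
clock: 30.8
tcp_pos: [0.5891, -0.2911, 0.0819]
orientation: [0.0, -0.021, 1.0, -0.0]
wrist_force: [-0.9, 1.3, 2.9]
finger_gap: 0.0081
grip_force: 69.4
```

```bash
python3 -c "
from h import *
cam('wrist');cam('wrist');st()"
```

```text
t 30.9 [ 0.5891 -0.2911  0.0819] yaw 182.45 F [-2.   0.5  3.6] M [ 0.121  0.379 -0.037] gap 0.0079 grip 69.5
```

>>> carry_out(
  steps=[
    [[0,0,0],[0,0,0.1],255],
    [[0,0,0],[0,0,0.2],255],
    [[0,0,0],[0,0,0.3],255],
    [[0,0,0],[0,0,0.4],255],
    [[0,0,0],[0,0,0.5],255],
    [[0,0,0],[0,0,0.6],255],
    [[0,0,0],[0,0,0.6],255],
    [[0,0,0],[0,0,0.6],255],
  ],
)

```text
clock: 31.9
tcp_pos: [0.5892, -0.2912, 0.0788]
orientation: [0.001, -0.021, 1.0, -0.001]
wrist_force: [-6.3, 4.2, 18.8]
finger_gap: 0.0075
grip_force: 71.5
```

```bash
python3 -c "
from h import *
st()"
```

```text
t 31.9 [ 0.5892 -0.2912  0.0788] yaw 182.45 F [-6.3  4.2 18.8] M [ 0.849  1.406 -0.017] gap 0.0075 grip 71.5
```

>>> carry_out(
  steps=[
    [[0,0,0],[0,0,0.2],255],
    [[0,0,0],[0,0,0.4],255],
    [[0,0,0],[0,0,0.6],255],
    [[0,0,0],[0,0,0.6],255],
    [[0,0,0],[0,0,0.6],255],
    [[0,0,0],[0,0,0.2],255],
    [[0,0,0],[0,0,-0.2],255],
    [[0,0,0],[0,0,-0.6],255],
  ],
)

```text
clock: 32.9
tcp_pos: [0.589, -0.2911, 0.0811]
orientation: [0.0, -0.021, 1.0, 0.0]
wrist_force: [0.2, -0.3, -1.5]
finger_gap: 0.0076
grip_force: 69.0
```

>>> carry_out(
  steps=[
    [[0,0,0],[0,0,0],135],
    [[0,0,0],[0,0,0],135],
    [[0,0,0],[0,0,0],135],
    [[0,0,0],[0,0,-1],135],
    [[0,0,0],[0,0,-3],135],
    [[0,0,0],[0,0,-6],135],
    [[0,0,0],[0,0,-9],135],
    [[0,0,0],[0,0,-12],135],
  ],
)

```text
clock: 33.9
tcp_pos: [0.589, -0.2911, 0.2031]
orientation: [0.0, -0.021, 1.0, -0.0]
wrist_force: [-0.0, -0.3, 0.1]
finger_gap: 0.0402
grip_force: 0.0
```

```bash
cat >>h.py <<'E'
def level(b,yaw,save=None):
    """heights of cover top at 8 points and of rim, box centre b, yaw deg"""
    im,d,c=cam('wrist',save); P=cloud(c,d); r=np.radians(yaw)
    q=(P[...,:2]-np.array(b))@np.array([[np.cos(r),-np.sin(r)],[np.sin(r),np.cos(r)]]); z=P[...,2]
    for X in(-.04,0,.04): print([ (round(float(np.median(z[k])),4),int(k.sum())) if k.sum()>3 else None for Y in(-.04,0,.04) for k in[(abs(q[...,0]-X)<.006)&(abs(q[...,1]-Y)<.006)&(abs(z-.07)<.03)]])
    for ax,sg in((0,-1),(0,1),(1,-1),(1,1)):
        k=(abs(sg*q[...,ax]-.055)<.0015)&(abs(q[...,1-ax])<.05)&(abs(z-.07)<.03); print('rim',ax,sg,round(float(np.median(z[k])),4) if k.sum()>3 else None)
E
python3 -c "
from h import *
cam('wrist');cam('wrist');level((.588,-.2905),2.4,'w10.png'); st()
im,d,c=cam('top'); print('cov',find(c,masks(im)['grey'],.006,0,0,85,110))"
```

```text
[(0.0715, 170), (0.0715, 182), (0.0716, 178)]
[(0.0717, 163), (0.0894, 163), (0.0715, 155)]
[(0.0716, 141), (0.0716, 146), (0.0715, 146)]
rim 0 -1 0.0718
rim 0 1 0.0717
rim 1 -1 0.0718
rim 1 1 0.0718
t 34.05 [ 0.5901 -0.2918  0.204 ] yaw 182.44 F [-0.2 -0.4 -0.3] M [-0.03  -0.002  0.015] gap 0.0401 grip 0.0
cov [(array([0.3823, 0.1803]), array([96.4, 96.7]), -12.8, array([174., 249.])), (array([0.4394, 0.0151]), array([94.9, 92.5]), 0.8, array([237., 230.])), (array([0.6647, 0.0084]), array([90.2, 88.3]), -3.6, array([236., 148.]))]
```

View pics/w10.png

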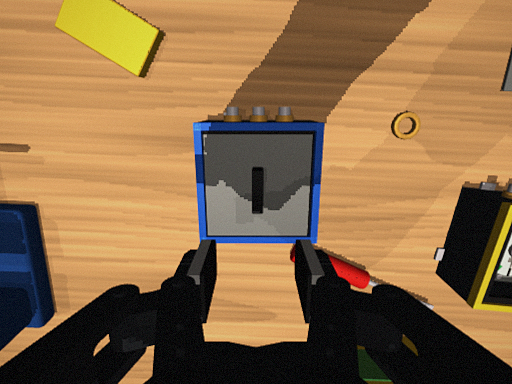

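The blue cover is flush and level, at (258,187) in the picture. Next is the middle cover, for yellow.

```bash
python3 -c "
from h import *
plan(.438,.0145,.2,180.7)"
```

```text
turn [-0.06  0.1   1.74] shift [13.82 31.2   0.17] t 34.1
```

>>> carry_out(
  steps=[
    [[0,0,0.3],[2.3,5.2,0],135],
    [[0,0,0.6],[4.6,10.4,0],135],
    [[0,0,0.9],[6.9,15.6,0],135],
    [[0,0,1.2],[9.2,20.8,0],135],
    [[0,0,1.5],[11.5,26,0.2],135],
    [[0,0,1.7],[13.8,31.2,0.2],135],
    [[0,0,1.7],[13.8,31.2,0.2],135],
    [[0,0,1.7],[13.8,31.2,0.2],135],
  ],
)

```text
clock: 35.1
tcp_pos: [0.4376, 0.0149, 0.1988]
orientation: [-0.0, -0.007, 1.0, -0.0]
wrist_force: [-0.1, -0.4, 0.4]
finger_gap: 0.0403
grip_force: 0.0
```

```bash
python3 -c "
from h import *
cam('wrist');cam('wrist')
cover((.438,.0145)); st()"
```

```text
rib 358 (array([0.43769388, 0.01501031]), (40.567691802978516, 9.745281219482422), 0.49300616979599) z 0.0234
plate [(array([0.3809, 0.1796]), array([97.6, 97.5]), -12.6, array([410., 123.]))] tcp [0.4383 0.0139 0.1989]
t 35.25 [0.4383 0.0139 0.1989] yaw 180.65 F [ 0.4 -0.9  0.3] M [-0.041 -0.02   0.019] gap 0.0403 grip 0.0
```

>>> carry_out(
  steps=[
    [[0,0,0],[0.05,0.1,4],135],
    [[0,0,0],[0.05,0.1,9],135],
    [[0,0,0],[0.05,0.1,14],135],
    [[0,0,0],[0.05,0.1,17.5],135],
    [[0,0,0],[0.05,0.1,18.8],135],
    [[0,0,0],[0.05,0.1,18.8],135],
    [[0,0,0],[0.05,0.1,18.8],255],
    [[0,0,0],[0.05,0.1,18.8],255],
  ],
  force=70,
)

```text
clock: 36.25
tcp_pos: [0.4388, 0.0155, 0.0129]
orientation: [0.002, -0.006, 1.0, -0.0]
wrist_force: [1.0, -0.8, 0.4]
finger_gap: 0.0076
grip_force: 69.1
```

>>> carry_out(
  steps=[
    [[0,0,0],[0,0,0],255],
    [[0,0,0],[0,0,0],255],
    [[0,0,0],[0,0,-0.5],255],
    [[0,0,0],[0,0,-2],255],
    [[0,0,0],[0,0,-4],255],
    [[0,0,0],[0,0,-7],255],
    [[0,0,0],[0,0,-10],255],
    [[0,0,0],[0,0,-11],255],
  ],
)

```text
clock: 37.25
tcp_pos: [0.4384, 0.0157, 0.1232]
orientation: [0.002, -0.007, 1.0, -0.0]
wrist_force: [0.1, 0.0, -1.1]
finger_gap: 0.0079
grip_force: 68.8
```

```bash
python3 -c "
from h import *
cam('wrist');cam('wrist');cam('wrist');held(); st(); plan(.658,.0058,.12,176.4)"
```

```text
held: width 0.0976 yaw 0.73 off [ 0.0006 -0.0005] ztop-tcp -0.0073
t 37.45 [0.4367 0.0159 0.1205] yaw 180.75 F [-0.3  0.6 -2.2] M [-0.028  0.018 -0.013] gap 0.0076 grip 68.7
turn [ 0.01 -0.06  4.35] shift [-22.12  -1.3    0.03] t 37.5
```

>>> carry_out(
  steps=[
    [[0,0,0.7],[-3.7,-0.2,0],255],
    [[0,0,1.4],[-7.4,-0.4,0],255],
    [[0,0,2.1],[-11.1,-0.6,0],255],
    [[0,0,2.8],[-14.8,-0.9,0],255],
    [[0,0,3.5],[-18.5,-1.1,0],255],
    [[0,0,4.3],[-22.1,-1.3,0],255],
    [[0,0,4.3],[-22.1,-1.3,0],255],
    [[0,0,4.3],[-22.1,-1.3,0],255],
  ],
)

```text
clock: 38.45
tcp_pos: [0.6569, 0.0059, 0.1193]
orientation: [-0.002, 0.031, 1.0, 0.0]
wrist_force: [-0.4, 0.2, -1.4]
finger_gap: 0.0076
grip_force: 68.7
```

```bash
python3 -c "
from h import *
cam('wrist');cam('wrist');cam('wrist');held(); st(); plan(.658,.0060,.0815,176.4)"
```

```text
held: width 0.0977 yaw -3.57 off [ 0.0006 -0.0007] ztop-tcp -0.0073
t 38.65 [0.6574 0.0058 0.1212] yaw 176.44 F [-0.2  0.7 -1.7] M [0.01  0.023 0.037] gap 0.0078 grip 68.7
turn [ 0.01 -0.04  0.04] shift [-0.06  0.02  3.97] t 38.6
```

>>> carry_out(
  steps=[
    [[0,0,0],[0,0,1],255],
    [[0,0,0],[0,0,2],255],
    [[0,0,0],[0,0,3],255],
    [[0,0,0],[0,0,3.4],255],
    [[0,0,0],[0,0,3.7],255],
    [[0,0,0],[0,0,3.9],255],
    [[0,0,0],[0,0,4],255],
    [[0,0,0],[0,0,4],255],
  ],
)

```text
clock: 39.65
tcp_pos: [0.6586, 0.0056, 0.0819]
orientation: [0.0, 0.031, 1.0, -0.0]
wrist_force: [-2.1, -0.2, 1.3]
finger_gap: 0.0078
grip_force: 69.1
```

```bash
python3 -c "
from h import *
cam('wrist');cam('wrist');st()"
```

```text
t 39.75 [0.6586 0.0057 0.082 ] yaw 176.44 F [-2.6 -0.5  3.3] M [-0.013  0.353  0.034] gap 0.0074 grip 69.2
```

Same as blue: it is sitting on the seat. I press it home and release.

>>> carry_out(
  steps=[
    [[0,0,0],[0,0,0.2],255],
    [[0,0,0],[0,0,0.4],255],
    [[0,0,0],[0,0,0.6],255],
    [[0,0,0],[0,0,0.8],255],
    [[0,0,0],[0,0,1],255],
    [[0,0,0],[0,0,1.1],255],
    [[0,0,0],[0,0,1.1],255],
    [[0,0,0],[0,0,1.1],255],
  ],
)

```text
clock: 40.75
tcp_pos: [0.6588, 0.0057, 0.0787]
orientation: [0.003, 0.031, 1.0, -0.0]
wrist_force: [-17.4, 1.6, 42.5]
finger_gap: 0.0076
grip_force: 74.5
```

>>> carry_out(
  steps=[
    [[0,0,0],[0,0,-0.3],255],
    [[0,0,0],[0,0,-0.6],255],
    [[0,0,0],[0,0,-1],255],
    [[0,0,0],[0,0,-1],135],
    [[0,0,0],[0,0,-1],135],
    [[0,0,0],[0,0,-1],135],
    [[0,0,0],[0,0,-3],135],
    [[0,0,0],[0,0,-6],135],
  ],
)

```text
clock: 41.75
tcp_pos: [0.6574, 0.0057, 0.1292]
orientation: [-0.002, 0.031, 1.0, 0.0]
wrist_force: [0.6, -0.4, 0.3]
finger_gap: 0.0406
grip_force: 0.0
```

>>> carry_out(
  steps=[
    [[0,0,0],[0,0,-3],135],
    [[0,0,0],[0,0,-6],135],
    [[0,0,0],[0,0,-7],135],
    [[0,0,0],[0,0,-7],135],
    [[0,0,0],[0,0,-7],135],
    [[0,0,0],[0,0,-7],135],
    [[0,0,0],[0,0,-7],135],
    [[0,0,0],[0,0,-7],135],
  ],
)

```text
clock: 42.75
tcp_pos: [0.6583, 0.0057, 0.1999]
orientation: [-0.0, 0.031, 1.0, 0.0]
wrist_force: [0.5, -0.0, -0.2]
finger_gap: 0.0407
grip_force: 0.0
```

```bash
python3 -c "
from h import *
cam('wrist');level((.658,.006),-3.6); st()
im,d,c=cam('top'); print('cov',find(c,masks(im)['grey'],.006,0,0,85,110)); plan(.381,.18,.2,167.3)"
```

```text
[(0.0715, 184), (0.0714, 181), (0.0716, 186)]
[(0.0715, 166), (0.0893, 176), (0.0716, 165)]
[(0.0716, 141), (0.0715, 150), (0.0715, 138)]
rim 0 -1 0.0718
rim 0 1 0.0719
rim 1 -1 0.0717
rim 1 1 0.0718
t 42.85 [0.6584 0.0057 0.2002] yaw 176.44 F [-0.1 -0.1 -0.7] M [0.025 0.016 0.046] gap 0.0399 grip 0.0
cov [(array([ 0.5963, -0.3078]), array([104.7, 103. ]), 2.8, array([354., 172.]))]
turn [0.01 0.   9.14] shift [28.77 15.68  0.03] t 42.9
```

Yellow is flush. The last cover isn't showing in the top view, so it is either hidden by the arm or knocked aside. I'll go there and look.

>>> carry_out(
  steps=[
    [[0,0,1.5],[4.8,2.6,0],135],
    [[0,0,3],[9.6,5.2,0],135],
    [[0,0,4.5],[14.4,7.8,0],135],
    [[0,0,6],[19.2,10.5,0],135],
    [[0,0,7.5],[24,13.1,0],135],
    [[0,0,9.1],[28.8,15.7,0],135],
    [[0,0,9.1],[28.8,15.7,0],135],
    [[0,0,9.1],[28.8,15.7,0],135],
  ],
)

```text
clock: 43.9
tcp_pos: [0.3813, 0.1804, 0.2008]
orientation: [0.001, 0.11, 0.994, 0.0]
wrist_force: [1.0, -0.0, -0.4]
finger_gap: 0.0399
grip_force: 0.0
```

```bash
python3 -c "
from h import *
cam('wrist');cam('wrist')
im,d,c=cover((.381,.18)); st()
cv2.imwrite('pics/w11.png',im[:,:,::-1])
"
```

```text
rib 318 (array([0.37943234, 0.18082582]), (8.741557121276855, 39.49235153198242), -12.729476928710938) z 0.0234
plate [] tcp [0.3818 0.1798 0.2003]
t 44.05 [0.3818 0.1798 0.2003] yaw 167.27 F [ 1.1  0.7 -0.4] M [-0.015 -0.036  0.026] gap 0.0401 grip 0.0
```

>>> carry_out(
  steps=[
    [[0,0,0],[0.25,0.05,4],135],
    [[0,0,0],[0.25,0.05,9],135],
    [[0,0,0],[0.25,0.05,14],135],
    [[0,0,0],[0.25,0.05,17.5],135],
    [[0,0,0],[0.25,0.05,18.95],135],
    [[0,0,0],[0.25,0.05,18.95],135],
    [[0,0,0],[0.25,0.05,18.95],255],
    [[0,0,0],[0.25,0.05,18.95],255],
  ],
  force=70,
)

```text
clock: 45.05
tcp_pos: [0.3796, 0.1813, 0.0119]
orientation: [0.001, 0.11, 0.994, 0.0]
wrist_force: [-0.5, 0.1, -0.4]
finger_gap: 0.0077
grip_force: 69.2
```

>>> carry_out(
  steps=[
    [[0,0,0],[0,0,0],255],
    [[0,0,0],[0,0,0],255],
    [[0,0,0],[0,0,-0.5],255],
    [[0,0,0],[0,0,-2],255],
    [[0,0,0],[0,0,-4],255],
    [[0,0,0],[0,0,-7],255],
    [[0,0,0],[0,0,-10],255],
    [[0,0,0],[0,0,-11],255],
  ],
)

```text
clock: 46.05
tcp_pos: [0.3792, 0.1816, 0.1224]
orientation: [0.001, 0.11, 0.994, 0.001]
wrist_force: [-0.6, 0.1, -2.1]
finger_gap: 0.0079
grip_force: 69.2
```

```bash
python3 -c "
from h import *
cam('wrist');cam('wrist');cam('wrist');held(); st(); plan(.592,.2988,.12,178.1)"
```

```text
held: width 0.0973 yaw -12.84 off [ 0.0018 -0.0013] ztop-tcp -0.0063
t 46.25 [0.3777 0.1812 0.1199] yaw 167.35 F [-0.  -0.4 -1.5] M [0.001 0.038 0.039] gap 0.0079 grip 69.2
turn [ -0.02  -0.07 -10.75] shift [-18.33  16.17  -0.04] t 46.2
```

>>> carry_out(
  steps=[
    [[0,0,-1.8],[-3,2.7,0],255],
    [[0,0,-3.6],[-6,5.4,0],255],
    [[0,0,-5.4],[-9.1,8.1,0],255],
    [[0,0,-7.2],[-12.1,10.8,0],255],
    [[0,0,-9],[-15.1,13.5,0],255],
    [[0,0,-10.8],[-18.15,16.2,0],255],
    [[0,0,-10.8],[-18.15,16.2,0],255],
    [[0,0,-10.8],[-18.15,16.2,0],255],
  ],
)

```text
clock: 47.25
tcp_pos: [0.5894, 0.299, 0.1186]
orientation: [-0.002, 0.016, 1.0, -0.001]
wrist_force: [-0.4, -0.8, -2.3]
finger_gap: 0.008
grip_force: 69.2
```

```bash
python3 -c "
from h import *
cam('wrist');cam('wrist');cam('wrist');held(); st(); plan(.5905,.2993,.0805,178.1)"
```

```text
held: width 0.0973 yaw -1.68 off [ 0.0017 -0.0005] ztop-tcp -0.0063
t 47.45 [0.59   0.2991 0.1209] yaw 178.13 F [ 0.2 -0.2 -1.6] M [-0.001  0.014 -0.087] gap 0.0075 grip 69.2
turn [-0.01 -0.04  0.03] shift [-0.05  0.02  4.04] t 47.5
```

>>> carry_out(
  steps=[
    [[0,0,0],[0,0,1],255],
    [[0,0,0],[0,0,2],255],
    [[0,0,0],[0,0,3],255],
    [[0,0,0],[0,0,3.4],255],
    [[0,0,0],[0,0,3.7],255],
    [[0,0,0],[0,0,3.9],255],
    [[0,0,0],[0,0,4.1],255],
    [[0,0,0],[0,0,4.1],255],
  ],
)

```text
clock: 48.45
tcp_pos: [0.5912, 0.2997, 0.0805]
orientation: [0.0, 0.016, 1.0, 0.0]
wrist_force: [-0.6, -0.6, 3.0]
finger_gap: 0.0076
grip_force: 69.6
```

```bash
python3 -c "
from h import *
cam('wrist');cam('wrist');st()"
```

```text
t 48.55 [0.5912 0.2997 0.0805] yaw 178.14 F [-1.8 -0.9  3.1] M [-0.077  0.292 -0.013] gap 0.0077 grip 69.7
```

>>> carry_out(
  steps=[
    [[0,0,0],[0,0,0.2],255],
    [[0,0,0],[0,0,0.4],255],
    [[0,0,0],[0,0,0.6],255],
    [[0,0,0],[0,0,0.8],255],
    [[0,0,0],[0,0,1],255],
    [[0,0,0],[0,0,1.1],255],
    [[0,0,0],[0,0,1.1],255],
    [[0,0,0],[0,0,1.1],255],
  ],
)

```text
clock: 49.55
tcp_pos: [0.5914, 0.2998, 0.0776]
orientation: [0.003, 0.016, 1.0, 0.001]
wrist_force: [-17.3, -8.4, 44.2]
finger_gap: 0.0081
grip_force: 75.3
```

>>> carry_out(
  steps=[
    [[0,0,0],[0,0,-0.3],255],
    [[0,0,0],[0,0,-0.6],255],
    [[0,0,0],[0,0,-1],255],
    [[0,0,0],[0,0,-1],135],
    [[0,0,0],[0,0,-1],135],
    [[0,0,0],[0,0,-1],135],
    [[0,0,0],[0,0,-3],135],
    [[0,0,0],[0,0,-6],135],
  ],
)

```text
clock: 50.55
tcp_pos: [0.5901, 0.2992, 0.1278]
orientation: [-0.001, 0.016, 1.0, -0.001]
wrist_force: [-0.1, -0.0, 0.3]
finger_gap: 0.0401
grip_force: 0.0
```

>>> carry_out(
  steps=[
    [[0,0,0],[0,0,-3],135],
    [[0,0,0],[0,0,-6],135],
    [[0,0,0],[0,0,-7],135],
    [[0,0,0],[0,0,-7],135],
    [[0,0,0],[0,0,-7],135],
    [[0,0,0],[0,0,-7],135],
    [[0,0,0],[0,0,-7],135],
    [[0,0,0],[0,0,-7],135],
  ],
)

```text
clock: 51.55
tcp_pos: [0.5908, 0.2995, 0.1984]
orientation: [-0.0, 0.016, 1.0, -0.0]
wrist_force: [-0.1, -0.1, 0.1]
finger_gap: 0.0401
grip_force: 0.0
```

```bash
python3 -c "
from h import *
cam('wrist');level((.592,.2988),-1.9); st()
cam('side','s2.png')"
```

```text
[(0.0714, 189), (0.0714, 182), (0.0714, 188)]
[(0.0715, 164), (0.0894, 172), (0.0715, 165)]
[(0.0715, 142), (0.0716, 148), (0.0714, 139)]
rim 0 -1 0.0718
rim 0 1 0.0718
rim 1 -1 0.0718
rim 1 1 0.0718
t 51.65 [0.5909 0.2995 0.1987] yaw 178.14 F [ 0.2  0.6 -0.5] M [-0.034 -0.065  0.006] gap 0.0404 grip 0.0
```

View pics/s2.png

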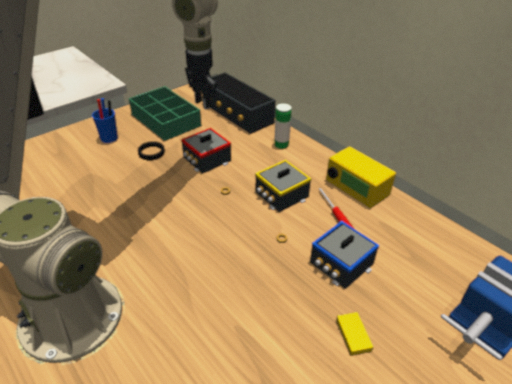

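The side view shows all three enclosures closed flush, at (206,148), (283,182) and (344,252). No covers are left on the bench and nothing else has moved. Handing in.

```bash
python3 -c "
from workcell import env
print(env.hand_in())"
```

```text
the job is handed in; nothing more can be done
None
```

All three screws were proved in the order red, yellow, blue, each held at about 0.7 rad for about 2 s; all three covers are pressed flush by the depth readings, and the job is handed in (no verdict came back).

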